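# Close a loaded centrifuge rotor with its bayonet lid

## Robot

A 6-joint arm with a two-finger parallel gripper is mounted at the origin on the work surface. World frame = base frame: x ahead of the robot, y to its left, z up, the work surface at z = 0. Lengths are in m, angles in rad, forces in N, time in s.
With the tool pointing down it reaches from about 0.275 to 0.875 m from the base axis. Payload 12.5 kg.
Tool frame: the origin (TCP) lies midway between the tips of the shut fingers; the grasp point (between the pads) lies behind it (robot.grasp_offset is the z of the grasp point in the tool frame, in m); z points along the fingers, y is the line along which they close (so a half turn about z gives the same grasp; the last joint's range is limited). The gripper opens to 85 mm and grips with 20 to 120 N. Pads are 22 mm wide; open, the fingers measure 114 mm over their backs; the gripper's body (76 mm by 85 mm) begins 54 mm behind the grasp point. The pads swing forward as they close: fully open they stand 13 mm farther back than shut.
Start: joints at [1.087, 0.351, 1.652, -0, 1.139, -0.085], TCP at [0.214, 0.507, 0.231] pointing down, gripper open.
Joint ranges: [-2.75, 2.75], [-0.79, 2.1], [0.01, 2.65], [-1.57, 4.71], [0.07, 3.14], [-2.87, 2.87]. Speed limits (rad/s): [2.22, 2.22, 2.79, 3.14, 3.14, 3.14].

## Interface

Orientations are given as a unit quaternion [w, x, y, z].
In Python, from station import robot gives the robot as it stands.
- The arm moves only by the tool arm_command, never from a script. Its argument "commands" is a list of rows, each an object with "hand": the closure in counts, from 0 (fully open) to 255 (shut); "travel": the shift along the tool's x, y, z in m, a list of three; "turn": the turn about the tool's z in degrees. A call has 1 to 5 rows; each row shifts and turns the commanded pose from where the row before left it, along the tool's axes as they then stand; what a row does not reach is not made up. A row lasts 1/10 s, in which the tool goes at most 50 mm and 8.59 degrees, less where a joint would pass 70% of its speed; a pose out of reach is approached as far as the arm can. A call is refused whole if a number of a shift passes 0.05 or a number of a turn 8.59, either way. A call with a gripper value outside its range is refused whole. The fingers move at their own pace and stop on an object; "squeeze" is the grip in N (left out, the last holds). Time passes only in rows, so rows that do not move let the fingers close. It gives the time, the measured TCP pose, the force, the opening and the grip force at its end, in the units of the state.
- robot.get_state(): the state, without advancing time (a new reading comes with each control period).
- robot.read_camera(name): name is "side" or "top" or "wrist"; returns a dict with "img" (384x512x3 uint8, red, green, blue), "depth" (384x512 float32, m along the optical axis (not along the pixel's ray), 0 where there is no reading), "vertical_fov" (degrees; the focal length in pixels is half the picture's height over the tangent of half this angle, whatever the lens; pixels are square), "cx", "cy" (the principal point, pixels), "extrinsics" (4x4, takes a point from camera to world coordinates); the wrist camera has in their place "T_tool_cam" (4x4, takes a point from camera to tool coordinates, whose origin is the TCP and whose axes are the flange's). Camera axes: x right, y down, z forward; pixel columns grow to the right and rows downward; lengths in m; the calibration is good to about 2 mm. The wrist camera is an equidistant fisheye: a pixel r from the principal point sees the ray r / f radians off the axis. A picture is of the moment at which its call begins: read the wrist's pose just before it.
- robot.sign_off(): hands the job in; it is judged then, once.
Trained networks look in a picture, given as the dict that the camera call returned (one of the last four; its "shot" number tells which), for a name from the list of things; names that differ only in an ending like _2 or _b are one class to them, and where a whole thing is asked for, a point or a joint stands for the part that bears it (a point fixed in the world has none). Each returns a list of dicts, best first, with "conf" (0 to 1); they miss things now and then, are a little off and sometimes report something else, mostly with a low value. They report only what shows in the picture. A call takes as long as a camera call. They do not tell look-alikes from the thing itself.
- robot.silhouettes(picture, label): "mask" (384x512 bool, what is visible of it) and "rect" ([left, top, right, bottom] in pixels, round what is visible of it).
- robot.place_of(picture, label): "pixel" ([column, row] in pixels: a listed point, or the origin of a listed thing).
The state is a dict: "t": time; "joints": joint angles; "dq": joint speeds; "joint_efforts": joint torques, N m; "tool_pos": TCP position; "eef_rot": TCP orientation; "wrist_force": force on the tool from outside, world axes, zero at the start; "moment": the same for the moment, N m; "finger_gap": finger opening in m; "grip_force": force on a finger pad.
Only numpy, scipy, OpenCV 4.12 (cv2) and the standard library are available. Lean on these libraries where they do the work, as an engineer would, in place of code of your own. Each camera call takes 0.05 s, during which the arm holds its last target. There are 200 camera calls.

## Task

The loaded rotor on its bench stand must be closed before its run. Pick up its blue lid by the grip bar, lower it level so that the three pins drop through the three notches in the rotor's rim and it sits on the orange seal, then turn it clockwise (seen from above) until the pins cam it down hand-tight on the seal, about 0.35 newton metres at the bar: the seal has settled by an unknown amount, so stop where it feels tight and not at a set angle, and do not ram or overtighten it. Let go, and leave everything else where it stands.

Things in the scene. Friction and masses are not known exactly. Their poses are not given: they have to be found in the camera images.
- rim: Rotor, held fast upright on its stand: 120 mm across, top 85 mm above the bench, open above. Origin: centre of the rim's top face; z up. Bore 104 mm; three inward lips (bore 92 mm, 3 mm thick) leave three notches 11 mm wide at 0, 120, 240 deg from +x, a red dash at each. Under each lip a ramp starts 4.5 mm below the top face and falls clockwise, 1 mm per 9 deg; stop 65 deg past the notch.
- gland: Groove that carries the orange seal ring (73 to 87 mm across) inside the rotor; origin on the rotor's axis 27 mm below the rim's top face. The seal's free top lies 12 to 15.5 mm below the rim's top face, by wear that is not measured. Its load grows some 3 N per degree of turn once the ramps bite; properly tight it carries about 16 N (8 to 34 N); over 45 N crushes it.
- lid: Blue lid, 0.2 to 0.3 kg: plug 88 mm across and 16 mm thick, lying on the bench, underside down. Origin: centre of the underside; z up. Three greased steel pins, 6 mm thick, stick out sideways to 50 mm from the axis, 3.5 mm above the underside, at 0, 120, 240 deg from +x; any pin fits any notch. The grip bar runs along x; a white dash on top points at each pin.
- lid_grip (a point): Middle of the light grey grip bar, where to pinch it: 38 mm above the underside, on the axis. Bar 72 mm long (lid x), 16 mm wide (lid y), from 16 to 52 mm above the underside. Seated, the lid turns with under 0.12 N m until the ramps bite, 15 to 48 deg past the notch; then 0.018 to 0.03 N m per N on the seal, read while turning or after small slow steps (a quick stop springs back, reads low).
- rotor_key: T-handled rotor key, red cross-bar 70 mm long, steel shaft 110 mm, 13 mm high, lying on the bench; origin on its shaft
- spare_rotor: black spare rotor, 100 mm across, 48 mm high, standing on the bench; not to be used
- tube_rack: yellow microtube rack 70 x 150 x 26 mm with tubes standing up to 37 mm
- bottle_a: white reagent bottle with a red cap, 56 mm across, 120 mm tall
- bottle_b: white reagent bottle with a white cap, 56 mm across, 100 mm tall
- beaker: glass beaker 70 mm across, 90 mm tall
- tip_box: pipette tip box with a blue base, 87 x 124 x 50 mm
- pipette: white pipette lying on the bench, 245 mm long, 26 mm high
Mind the look-alikes: they are no part of the job. What is shaped like the lid but turquoise is not meant.

How it is judged:
On the way:
1. the lid sits level in the rotor with its three pins through the notches, below the lips (horizontal distance between lid and rim below 0.004 m and z of lid in the frame of rim below -0.01 m and angle between lid's own z axis and vertical below 0.07 rad), for 0.2 s.
At the end, for the whole second after the job is handed in: The released lid is at rest, level (within 0.05 rad), centred in the rotor (within 4 mm), its underside over 10 mm below the rim's top face, and clamped by its ramps on the seal with 8 to 34 N (contact force between lid and gland between 8 and 34 N and horizontal distance between lid and rim below 0.004 m and z of lid in the frame of rim below -0.01 m and angle between lid's own z axis and vertical below 0.05 rad and linear speed of lid below 0.01 m/s); the robot touches nothing.
It fails at once if the seal crushed: the lid forced on it with over 45 N (contact force between lid and gland above 45 N).
It fails at once if the pins or the lid rammed on the rotor's rim, its lips or its stops with over 50 N (contact force between lid and rim above 50 N).
It fails at once if another thing on the bench moved by over 30 mm (distance of any of rotor_key, spare_rotor, tube_rack, bottle_a, bottle_b, beaker, tip_box, pipette from where it was at the start of the episode above 0.03 m).
It also fails if it takes over 61 s, if anything falls off the work surface, if the arm or the gripper's body presses on something with over 40 N, if the wrist force passes 120 N, or if a joint passes its speed limit or range.

## Working session

There is one attempt and no reset: what is moved stays moved. The work goes in short steps, Python scripts to look and compute and a tool call to move; the robot and the scene stay as the last step left them, time stands still between calls to the robot, and variables do not carry over. Pictures are saved under pics/ and viewed, at most 10 in all, crops included, and the job is handed in when it is done.

Besides the shell and the picture viewer there is one more tool, called in YAML: its name, and indented under it one key for each argument. arm_command: Moves the arm, as the interface text tells. Its arguments: {"type":"object","properties":{"commands":{"type":"array","items":{"type":"object","properties":{"hand":{"type":"number"},"travel":{"type":"array","items":{"type":"number"}},"turn":{"type":"number"}}}},"squeeze":{"type":"number"}},"required":["commands"]}

```bash
mkdir -p pics; cat > h.py <<'E'
import numpy as np, cv2
from station import robot
from scipy.spatial.transform import Rotation as R
def Rq(q): return R.from_quat([q[1],q[2],q[3],q[0]]).as_matrix()
def world(pic,st=None,fish=False):
    d=pic['depth']; h,w=d.shape; f=h/2/np.tan(np.radians(pic['vertical_fov'])/2)
    u,v=np.meshgrid(np.arange(w),np.arange(h)); x=(u-pic['cx'])/f; y=(v-pic['cy'])/f
    if fish:
        r=np.hypot(x,y)+1e-9; s=np.tan(np.minimum(r,1.5))/r; x,y=x*s,y*s
        T=np.eye(4); T[:3,:3]=Rq(st['eef_rot']); T[:3,3]=st['tool_pos']; T=T@np.array(pic['T_tool_cam'])
    else: T=np.array(pic['extrinsics'])
    P=np.stack([x*d,y*d,d],-1); return P@T[:3,:3].T+T[:3,3]
def save(pic,n): cv2.imwrite('pics/'+n,pic['img'][:,:,::-1])
E
python3 - <<'E'
from h import *
s=robot.get_state(); print(s, robot.grasp_offset)
p=robot.read_camera('top'); W=world(p)
q=robot.read_camera('side'); Q=world(q)
im=np.hstack([p['img'],q['img']])[:,:,::-1]
cv2.imwrite('pics/a.png',cv2.resize(im,(800,300),interpolation=cv2.INTER_AREA)); cv2.imwrite('pics/top.png',p['img'][:,:,::-1])
np.savez('top.npz',img=p['img'],W=W)
for l in ['rim','lid','lid_grip','spare_rotor','gland']:
  for nm,c,w in(('top',p,W),('side',q,Q)):
    for o in robot.place_of(c,l)[:3]:
        a,b=np.round(o['pixel']).astype(int); print(nm,l,o['conf'],a,b,w[b,a].round(4))
    for o in robot.silhouettes(c,l)[:3]:
        m=o['mask']; print('  mask',nm,l,round(o['conf'],2),o['rect'],np.median(w[m],0).round(3),np.median(c['img'][m],0))
E
```

```text
{'t': 0.0, 'joints': array([ 1.08741559e+00,  3.51231979e-01,  1.65241925e+00, -2.35804068e-05,
        1.13909912e+00, -8.46269831e-02]), 'dq': array([-1.28005924e-03, -5.26322870e-04,  8.16952919e-05,  1.01684943e-03,
        1.42225899e-04, -6.27122461e-05]), 'joint_efforts': array([-1.59611507e-03, -5.06101978e+01, -2.91404074e+01, -1.34783704e-04,
        4.43630473e-03, -4.67949280e-05]), 'tool_pos': array([0.21339073, 0.50656013, 0.23076259]), 'eef_rot': array([-1.51916542e-04,  1.98053716e-01,  9.80190997e-01, -5.58657655e-04]), 'wrist_force': array([ 0.24592839, -0.83480822,  0.08732747]), 'moment': array([ 0.03352967, -0.08444799, -0.01750481]), 'grip_force': 0.0, 'finger_gap': 0.08532347613501036} -0.0187
top rim 0.8 196 209 [0.5296 0.2298 0.0674]
  mask top rim 0.72 [179.9, 195.8, 215.3, 225.5] [0.523 0.231 0.084] [254. 255. 255.]
  mask top rim 0.72 [289.0, 176.2, 312.1, 200.5] [ 0.592 -0.143  0.018] [ 91. 151. 235.]
side rim 0.92 267 267 [0.5315 0.2056 0.0661]
  mask side rim 0.62 [247.6, 249.3, 294.2, 295.6] [0.521 0.25  0.083] [250. 249. 250.]
top lid 0.95 338 215 [ 0
[... 1649 characters left out ...]
re_rotor 0.75 262 146 [ 0.7538 -0.0104  0.0439]
  mask top spare_rotor 0.78 [248.0, 132.3, 274.4, 160.1] [ 0.752 -0.01   0.038] [80. 79. 83.]
side spare_rotor 0.89 198 218 [0.7439 0.0327 0.0383]
side spare_rotor 0.24 280 226 [ 0.5062 -0.0006 -0.0013]
  mask side spare_rotor 0.88 [181.3, 198.9, 214.1, 222.9] [0.755 0.002 0.037] [37. 36. 40.]
top gland 0.77 198 210 [0.5258 0.2217 0.0743]
  mask top gland 0.5 [185.9, 200.9, 204.2, 220.6] [0.558 0.23  0.069] [250. 210. 149.]
side gland 0.49 272 274 [0.5176 0.2268 0.0678]
  mask side gland 0.81 [252.8, 258.3, 288.2, 282.6] [0.527 0.202 0.068] [248. 192. 154.]
  mask side gland 0.41 [213.1, 320.2, 242.4, 367.0] [0.603 0.393 0.055] [121. 132. 132.]
```

View pics/top.png

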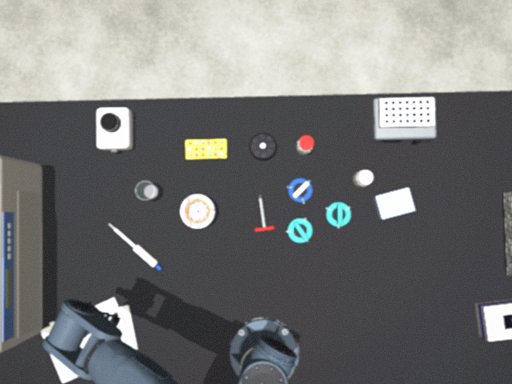

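The top view shows the blue lid at about (300,190) with its grip bar diagonal. The turquoise look-alikes are at (300,231) and (338,215), the rotor at (198,210) and the spare rotor at (262,146).

```bash
cat >> h.py <<'E'
def plan(dw,yaw=0,st=None,step=.048):
    "tool-frame rows for world shift dw (no turning)"
    st=st or robot.get_state(); t=Rq(st['eef_rot']).T@np.array(dw); n=int(np.ceil(np.linalg.norm(t)/step)); print('rows',n,'each',(t/n).round(4),'total',t.round(4))
E
python3 - <<'E'
from h import *
z=np.load('top.npz'); W=z['W']; I=z['img'].astype(int)
def reg(c,r): return np.hypot(W[...,0]-c[0],W[...,1]-c[1])<r
m=reg((.595,-.14),.065)&(W[...,2]>.04); P=W[m]; c=P.mean(0); e=np.linalg.svd(P[:,:2]-c[:2])[2][0]; print('bar',c,len(P),np.degrees(np.arctan2(e[1],e[0])))
b=reg((.592,-.143),.07)&(W[...,2]>.01)&(W[...,2]<.025)&(I[...,2]>I[...,1]+40); P=W[b];print('blue',P[:,:2].min(0),P[:,:2].max(0),(P[:,:2].min(0)+P[:,:2].max(0))/2)
r=reg((.525,.23),.075)&(W[...,2]>.08); P=W[r]; A=np.c_[2*P[:,:2],np.ones(len(P))]
print('rim',P[:,:2].min(0),P[:,:2].max(0),(P[:,:2].min(0)+P[:,:2].max(0))/2,np.median(P[:,2]))
plan([.52-.213,.23-.507,.30-.231]); s=robot.get_state(); print(Rq(s['eef_rot']).round(3))
c=robot.read_camera('wrist'); print(c['T_tool_cam'],c['vertical_fov'],c['cx'],c['cy'])
E
```

```text
bar [ 0.59292931 -0.14461946  0.05054522] 86 133.4609979908066
blue [ 0.55163435 -0.18731853] [ 0.63657005 -0.10213371] [ 0.5941022  -0.14472612]
rim [0.46563295 0.16691561] [0.58231922 0.28471846] [0.52397609 0.22581703] 0.08466164974564161
rows 9 each [-0.0434 -0.0151 -0.0077] total [-0.3905 -0.136  -0.069 ]
[[-0.922  0.388 -0.   ]
 [ 0.388  0.922  0.   ]
 [ 0.     0.    -1.   ]]
[[-1.43656988e-04 -9.59651248e-01 -2.81192926e-01  7.09797778e-02]
 [ 9.99999862e-01 -2.79858773e-04  4.44214064e-04 -1.32597359e-03]
 [-5.04984888e-04 -2.81192823e-01  9.59651156e-01 -1.42378569e-01]
 [ 0.00000000e+00  0.00000000e+00  0.00000000e+00  1.00000000e+00]] 65.70646984690485 249.5116912603 188.3506322950679
```

arm_command:
  commands:
    - {"hand": 0,"travel": [-0.043,-0.015,0],"turn": 0}
    - {"hand": 0,"travel": [-0.043,-0.015,0],"turn": 0}
    - {"hand": 0,"travel": [-0.043,-0.015,0],"turn": 0}
    - {"hand": 0,"travel": [-0.043,-0.015,0],"turn": 0}
    - {"hand": 0,"travel": [-0.043,-0.015,0],"turn": 0}

```text
t: 1.65
tool_pos: [0.3837, 0.3529, 0.2315]
eef_rot: [0.0, 0.198, 0.98, 0.0]
wrist_force: [0.6, 0.3, 0.1]
finger_gap: 0.0852
grip_force: 0.0
```

arm_command:
  commands:
    - {"hand": 0,"travel": [-0.043,-0.015,0],"turn": 0}
    - {"hand": 0,"travel": [-0.043,-0.015,0],"turn": 0}
    - {"hand": 0,"travel": [-0.043,-0.015,0],"turn": 0}
    - {"hand": 0,"travel": [-0.043,-0.015,0],"turn": 0}
    - {"hand": 0,"travel": [0,0,0],"turn": 0}

```text
t: 2.15
tool_pos: [0.5208, 0.2288, 0.2311]
eef_rot: [0.001, 0.2, 0.98, -0.0]
wrist_force: [-0.8, -0.3, 0.5]
finger_gap: 0.0856
grip_force: 0.0
```

```bash
python3 - <<'E'
from h import *
s=robot.get_state(); print(s['t'],s['tool_pos'],s['eef_rot'],s['joints'].round(3))
c=robot.read_camera('wrist'); W=world(c,s,True); save(c,'w1.png'); np.savez('w1.npz',img=c['img'],W=W)
for l in ['rim','gland']:
    for o in robot.place_of(c,l)[:2]:
        a,b=np.round(o['pixel']).astype(int); print(l,o['conf'],a,b,W[b,a].round(4))
def reg(c,r): return np.hypot(W[...,0]-c[0],W[...,1]-c[1])<r
r=reg((.525,.228),.08)&(abs(W[...,2]-.085)<.006); P=W[r]; 
print('rim',P[:,:2].min(0),P[:,:2].max(0),(P[:,:2].min(0)+P[:,:2].max(0))/2,np.median(P[:,2]))
E
```

```text
2.15 [0.52081182 0.22881114 0.23112623] [ 5.44976418e-04  2.00148751e-01  9.79765357e-01 -1.57444895e-04] [ 3.330e-01  3.850e-01  1.603e+00 -1.000e-03  1.153e+00 -8.350e-01]
gland 0.62 113 351 [ 0.7385 -0.1394  0.0241]
rim [0.462272   0.16391156] [0.58224878 0.28255231] [0.52226039 0.22323193] 0.0846305443111251
```

View pics/w1.png

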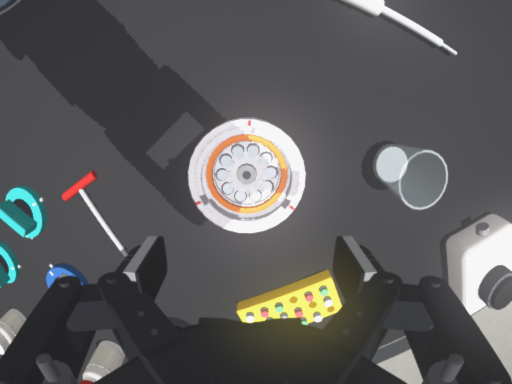

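The wrist view shows the rotor centred at about (247,176), with red dashes at (249,123), (197,203) and (293,208). Nothing stands over it.

```bash
python3 - <<'E'
from h import *
from scipy.optimize import least_squares
z=np.load('w1.npz'); W=z['W']; I=z['img'].astype(int)
m=(np.hypot(W[...,0]-.5223,W[...,1]-.2235)<.068)&(abs(W[...,2]-.0847)<.004)
m=cv2.morphologyEx(m.astype(np.uint8),cv2.MORPH_CLOSE,np.ones((3,3)))
cn=max(cv2.findContours(m,cv2.RETR_EXTERNAL,cv2.CHAIN_APPROX_NONE)[0],key=len)[:,0]
P=W[cn[:,1],cn[:,0]]; P=P[abs(P[:,2]-.085)<.004]
f=least_squares(lambda p:np.hypot(P[:,0]-p[0],P[:,1]-p[1])-p[2],[.522,.223,.06],loss='soft_l1',f_scale=.001).x; print('rim fit',f)
red=(I[...,0]>I[...,1]+70)&(I[...,0]>I[...,2]+70)&(I[...,1]<110)&(np.hypot(W[...,0]-f[0],W[...,1]-f[1])<.066)&(W[...,2]>.08)
n,L,S,C=cv2.connectedComponentsWithStats(red.astype(np.uint8))
for i in range(1,n):
    p=W[L==i].mean(0); print(S[i,4],C[i].round(1),p.round(4),np.hypot(*(p[:2]-f[:2])).round(4),np.degrees(np.arctan2(*(p[:2]-f[:2])[::-1])).round(2))
print('to lid'); plan([.593-.521,-.145-.229,0])
E
```

```text
rim fit [0.52207564 0.2231184  0.0590879 ]
5 [197.6 202.6] [0.5259 0.1669 0.0854] 0.0564 -86.09
to lid
rows 8 each [-0.0265 -0.0396 -0.    ] total [-2.117e-01 -3.166e-01 -1.000e-04]
```

```bash
python3 - <<'E'
from h import *
z=np.load('w1.npz'); W=z['W']; I=z['img'].astype(int); f=np.array([.5221,.2231])
rr=np.hypot(W[...,0]-f[0],W[...,1]-f[1])
sc=np.clip(I[...,0]-np.maximum(I[...,1],I[...,2])-15,0,None)*((rr>.052)&(rr<.064)&(W[...,2]>.078))
n,L,S,C=cv2.connectedComponentsWithStats((sc>15).astype(np.uint8))
for i in range(1,n):
    w=sc*(L==i); p=(W*w[...,None]).sum((0,1))/w.sum(); print(S[i,4],C[i].round(1),p.round(4),np.hypot(*(p[:2]-f)).round(4),np.degrees(np.arctan2(*(p[:2]-f)[::-1])).round(2))
E
```

```text
16 [249.1 122.5] [0.472  0.2479 0.0853] 0.0559 153.72
17 [197.9 202.4] [0.5259 0.1671 0.0851] 0.0562 -86.08
15 [291.9 207.7] [0.5689 0.2546 0.0856] 0.0564 33.91
```

arm_command:
  commands:
    - {"hand": 0,"travel": [-0.0265,-0.0396,0],"turn": 4}
    - {"hand": 0,"travel": [-0.029,-0.0377,0],"turn": 4}
    - {"hand": 0,"travel": [-0.0317,-0.0356,0],"turn": 4}
    - {"hand": 0,"travel": [-0.0341,-0.0333,0],"turn": 4}
    - {"hand": 0,"travel": [-0.0363,-0.0308,0],"turn": 4}

```text
t: 2.8
tool_pos: [0.5622, -0.0021, 0.2316]
eef_rot: [0.0, 0.366, 0.931, 0.0]
wrist_force: [0.3, 0.3, 0.4]
finger_gap: 0.0855
grip_force: 0.0
```

arm_command:
  commands:
    - {"hand": 0,"travel": [-0.0384,-0.0282,0],"turn": 4}
    - {"hand": 0,"travel": [-0.0402,-0.0255,0],"turn": 0}
    - {"hand": 0,"travel": [-0.0402,-0.0255,0],"turn": 0}
    - {"hand": 0,"travel": [0,0,0],"turn": 0}

```text
t: 3.2
tool_pos: [0.5896, -0.1453, 0.2312]
eef_rot: [0.0, 0.399, 0.917, -0.0]
wrist_force: [-0.5, 0.8, 0.4]
finger_gap: 0.0856
grip_force: 0.0
```

```bash
python3 - <<'E'
from h import *
s=robot.get_state(); print(s['t'],s['tool_pos'],s['eef_rot'],s['joints'].round(3))
c=robot.read_camera('wrist'); W=world(c,s,True); save(c,'w2.png'); np.savez('w2.npz',img=c['img'],W=W)
f=np.array([.594,-.1447])
m=(np.hypot(W[...,0]-f[0],W[...,1]-f[1])<.06)&(W[...,2]>.046)&(W[...,2]<.06); m=m.astype(np.uint8)
P=W[m>0]; r=cv2.minAreaRect((P[:,:2]*1e4).astype(np.float32)); print('bar',len(P),P.mean(0),r)
e=np.linalg.svd(P[:,:2]-P[:,:2].mean(0))[2][0]; print(np.degrees(np.arctan2(e[1],e[0])))
E
```

```text
3.2 [ 0.5895918  -0.14533062  0.23117125] [ 3.62259654e-04  3.98683753e-01  9.17088328e-01 -3.63125199e-04] [-3.180e-01  4.550e-01  1.497e+00 -1.000e-03  1.189e+00 -1.068e+00]
bar 890 [ 0.59210189 -0.14636407  0.05139592] ((5926.541015625, -1474.13134765625), (155.68055725097656, 718.5057373046875), 43.318153381347656)
-46.366349414214675
```

View pics/w2.png

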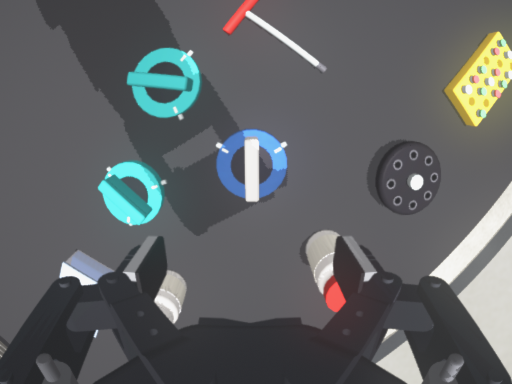

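The wrist view shows the blue lid at about (251,163). Its bar runs vertically in the picture, with dashes at (221,148) and (282,147), so the third pin, along the bar, points down in the picture (tool −x).

```bash
cat >> h.py <<'E'
from scipy.optimize import least_squares
def lidfit(I,W,f,zt,h=0.016):
    "centre of blue disc (top face at height zt) by outer contour circle of fixed radius 44mm"
    I=I.astype(int); b=(I[...,2]>I[...,0]+50)&(I[...,2]>I[...,1]+30)&(np.hypot(W[...,0]-f[0],W[...,1]-f[1])<.07)&(abs(W[...,2]-zt)<.004)
    P=W[b][:,:2]; H=cv2.convexHull((P*1e4).astype(np.float32))[:,0]/1e4
    x=least_squares(lambda p:np.hypot(H[:,0]-p[0],H[:,1]-p[1])-p[2],[*f,.044],loss='soft_l1',f_scale=.001).x; return x,b.sum(),np.median(W[b][:,2])
def dashes(I,W,c,zt):
    I=I.astype(int); r=np.hypot(W[...,0]-c[0],W[...,1]-c[1]); m=(I.min(-1)>140)&(r>.03)&(r<.046)&(abs(W[...,2]-zt)<.006)
    n,L,S,C=cv2.connectedComponentsWithStats(m.astype(np.uint8))
    for i in range(1,n):
        if S[i,4]>3: p=W[L==i].mean(0); print('dash',S[i,4],C[i].round(),np.degrees(np.arctan2(p[1]-c[1],p[0]-c[0])).round(2),np.hypot(p[1]-c[1],p[0]-c[0]).round(4))
E
python3 - <<'E'
from h import *
z=np.load('w2.npz'); x=lidfit(z['img'],z['W'],(.5925,-.1465),.016); print(x); dashes(z['img'],z['W'],x[0],.016)
s=robot.get_state(); A=Rq(s['eef_rot']); print('yaw y',np.degrees(np.arctan2(A[1,1],A[0,1])))
plan([x[0][0]-s['tool_pos'][0],x[0][1]-s['tool_pos'][1],.10-s['tool_pos'][2]])
E
```

```text
(array([ 0.59331994, -0.14773856,  0.04359727]), np.int64(2156), np.float64(0.015743012105634308))
dash 43 [278. 149.] 74.01 0.0381
dash 28 [224. 149.] -167.27 0.0382
yaw y 43.05478863031801
rows 3 each [-0.0021 -0.0001  0.0437] total [-0.0064 -0.0003  0.1311]
```

arm_command:
  commands:
    - {"hand": 0,"travel": [-0.002,0,0.044],"turn": -0.4}
    - {"hand": 0,"travel": [-0.002,0,0.044],"turn": 0}
    - {"hand": 0,"travel": [-0.002,0,0.04],"turn": 0}
    - {"hand": 0,"travel": [0,0,0],"turn": 0}

```text
t: 3.65
tool_pos: [0.5906, -0.1434, 0.0987]
eef_rot: [-0.004, 0.393, 0.919, -0.0]
wrist_force: [-0.5, 0.5, 1.0]
finger_gap: 0.0853
grip_force: 0.0
```

```bash
python3 - <<'E'
from h import *
s=robot.get_state(); print(s['t'],s['tool_pos'])
c=robot.read_camera('wrist'); W=world(c,s,True); save(c,'w3.png'); np.savez('w3.npz',img=c['img'],W=W)
x=lidfit(c['img'],W,(.593,-.147),.016); print(x); dashes(c['img'],W,x[0],.016)
m=(np.hypot(W[...,0]-.593,W[...,1]+.147)<.06)&(W[...,2]>.046)&(W[...,2]<.056); P=W[m];print('bar',m.sum(),cv2.minAreaRect((P[:,:2]*1e4).astype(np.float32)))
A=Rq(s['eef_rot']); print('yaw y',np.degrees(np.arctan2(A[1,1],A[0,1])))
plan([x[0][0]-s['tool_pos'][0],x[0][1]-s['tool_pos'][1],.022-s['tool_pos'][2]])
E
```

```text
3.65 [ 0.59061237 -0.14341782  0.09873491]
(array([ 0.59305473, -0.14749487,  0.04359199]), np.int64(4784), np.float64(0.015718906465557167))
dash 15 [251. 157.] 132.17 0.0356
dash 7 [204. 170.] -170.43 0.0432
dash 7 [296. 171.] 76.86 0.0433
dash 55 [209. 178.] -165.85 0.0367
dash 74 [291. 178.] 73.05 0.037
bar 2223 ((5929.95654296875, -1471.7786865234375), (161.48733520507812, 710.8275146484375), 43.81017303466797)
yaw y 43.67344477205112
rows 2 each [-0.0025 -0.0005  0.0384] total [-0.0049 -0.0009  0.0767]
```

arm_command:
  commands:
    - {"hand": 0,"travel": [-0.003,-0.001,0.026],"turn": 0}
    - {"hand": 0,"travel": [-0.002,0,0.026],"turn": 0}
    - {"hand": 0,"travel": [0,0,0.025],"turn": 0}
    - {"hand": 0,"travel": [0,0,0],"turn": 0}
    - {"hand": 0,"travel": [0,0,0],"turn": 0}

```text
t: 4.2
tool_pos: [0.5973, -0.1503, 0.0287]
eef_rot: [0.001, 0.394, 0.919, 0.0]
wrist_force: [0.9, -0.5, 0.9]
finger_gap: 0.0855
grip_force: 0.0
```

arm_command:
  commands:
    - {"hand": 255,"travel": [0,0,0]}
    - {"hand": 255,"travel": [0,0,0]}
    - {"hand": 255,"travel": [0,0,0]}
    - {"hand": 255,"travel": [0,0,0]}
    - {"hand": 255,"travel": [0,0,0]}
  squeeze: 60

```text
$.commands[0]: bad value
```

arm_command:
  commands:
    - {"hand": 255,"travel": [0,0,0]}
    - {"hand": 255,"travel": [0,0,0]}
    - {"hand": 255,"travel": [0,0,0]}
    - {"hand": 255,"travel": [0,0,0]}
    - {"hand": 255,"travel": [0,0,0]}

```text
$.commands[0]: bad value
```

arm_command:
  commands:
    - {"hand": 0,"travel": [0.005,-0.001,0.006],"turn": 0}
    - {"hand": 0,"travel": [0,0,0],"turn": 0}
    - {"hand": 0,"travel": [0,0,0],"turn": 0}

```text
t: 4.5
tool_pos: [0.5922, -0.1477, 0.0211]
eef_rot: [0.0, 0.394, 0.919, 0.0]
wrist_force: [-0.3, -0.7, -0.9]
finger_gap: 0.0856
grip_force: 0.0
```

arm_command:
  commands:
    - {"hand": 255,"travel": [0,0,0],"turn": 0}
    - {"hand": 255,"travel": [0,0,0],"turn": 0}
    - {"hand": 255,"travel": [0,0,0],"turn": 0}
    - {"hand": 255,"travel": [0,0,0],"turn": 0}
    - {"hand": 255,"travel": [0,0,0],"turn": 0}
  squeeze: 60

```text
t: 5.0
tool_pos: [0.5922, -0.1479, 0.0205]
eef_rot: [0.0, 0.394, 0.919, 0.0]
wrist_force: [1.3, -0.4, -1.7]
finger_gap: 0.0149
grip_force: 58.8
```

arm_command:
  commands:
    - {"hand": 255,"travel": [0,0,0],"turn": 0}
    - {"hand": 255,"travel": [0,0,0],"turn": 0}
    - {"hand": 255,"travel": [0,0,0],"turn": 0}

```text
t: 5.3
tool_pos: [0.5921, -0.1479, 0.0205]
eef_rot: [0.0, 0.394, 0.919, -0.0]
wrist_force: [0.6, -0.3, 2.7]
finger_gap: 0.0151
grip_force: 59.6
```

```bash
python3 - <<'E'
from h import *
s=robot.get_state(); print(s['t'],s['tool_pos'],s['wrist_force'],s['moment'],s['finger_gap'],s['grip_force'])
A=Rq(s['eef_rot']); print(A.round(4)); c=robot.read_camera('wrist'); W=world(c,s,True)
x=lidfit(c['img'],W,(.593,-.147),.016); print(x); dashes(c['img'],W,x[0],.016); v=np.array([*x[0][:2],.02])-s['tool_pos']; print('lid in tool',A.T@v)
E
```

```text
5.3 [ 0.59212989 -0.14789186  0.02045949] [ 0.62025278 -0.30905763  2.74687681] [ 0.02015089 -0.02306166  0.00545696] 0.015079779188733673 59.588420391082764
[[-6.890e-01  7.247e-01  4.000e-04]
 [ 7.247e-01  6.890e-01 -2.000e-04]
 [-4.000e-04  2.000e-04 -1.000e+00]]
(array([ 0.59153027, -0.14865725,  0.04335295]), np.int64(7417), np.float64(0.015719962292125744))
dash 37 [250. 177.] 132.9 0.0351
dash 6 [317. 195.] 77.12 0.043
dash 108 [189. 206.] -165.86 0.0366
dash 117 [310. 206.] 72.5 0.0368
lid in tool [-0.00014137 -0.00096202  0.00045937]
```

arm_command:
  commands:
    - {"hand": 255,"travel": [0,0,-0.02],"turn": 0}
    - {"hand": 255,"travel": [0,0,-0.04],"turn": 0}
    - {"hand": 255,"travel": [0,0,-0.04],"turn": 0}
    - {"hand": 255,"travel": [0,0,-0.04],"turn": 0}
    - {"hand": 255,"travel": [0,0,0],"turn": 0}

```text
t: 5.85
tool_pos: [0.5941, -0.1484, 0.1654]
eef_rot: [0.004, 0.394, 0.919, 0.0]
wrist_force: [1.5, 0.0, -1.6]
finger_gap: 0.0152
grip_force: 59.1
```

```bash
python3 - <<'E'
from h import *
s=robot.get_state(); print(s['t'],s['tool_pos'],s['wrist_force'],s['moment'])
A=Rq(s['eef_rot']); d=np.array([.522,.223,.16])-s['tool_pos']; n=10
for i in range(n):
    print((A.T@(d/n)).round(4)); A=A@R.from_euler('z',3.96,degrees=True).as_matrix()
E
```

```text
5.85 [ 0.59405165 -0.14844754  0.16542003] [ 1.52957329  0.03374059 -1.56974296] [-0.02805437 -0.08551512 -0.02381893]
[0.0319 0.0204 0.0004]
[0.0332 0.0181 0.0004]
[0.0344 0.0158 0.0004]
[0.0354 0.0134 0.0004]
[0.0362 0.0109 0.0004]
[0.0369 0.0084 0.0004]
[0.0374 0.0058 0.0004]
[0.0377 0.0032 0.0004]
[0.0378 0.0006 0.0004]
[ 0.0378 -0.002   0.0004]
```

arm_command:
  commands:
    - {"hand": 255,"travel": [0.032,0.0204,0],"turn": 3.96}
    - {"hand": 255,"travel": [0.033,0.0181,0],"turn": 3.96}
    - {"hand": 255,"travel": [0.0344,0.0158,0],"turn": 3.96}
    - {"hand": 255,"travel": [0.0354,0.0134,0],"turn": 3.96}
    - {"hand": 255,"travel": [0.0362,0.0109,0],"turn": 3.96}

```text
t: 6.35
tool_pos: [0.5549, 0.0393, 0.1591]
eef_rot: [-0.001, 0.548, 0.837, -0.001]
wrist_force: [0.6, 1.1, -2.0]
finger_gap: 0.0151
grip_force: 58.9
```

arm_command:
  commands:
    - {"hand": 255,"travel": [0.0369,0.0084,0],"turn": 3.96}
    - {"hand": 255,"travel": [0.0374,0.0058,0],"turn": 3.96}
    - {"hand": 255,"travel": [0.0377,0.0032,0],"turn": 3.96}
    - {"hand": 255,"travel": [0.0378,0.0006,0],"turn": 3.96}
    - {"hand": 255,"travel": [0.0378,-0.002,0],"turn": 3.96}

```text
t: 6.85
tool_pos: [0.5189, 0.2249, 0.1591]
eef_rot: [-0.0, 0.683, 0.73, -0.001]
wrist_force: [0.8, -0.6, -1.9]
finger_gap: 0.0151
grip_force: 58.9
```

arm_command:
  commands:
    - {"hand": 255,"travel": [0,0,0.01],"turn": 0}
    - {"hand": 255,"travel": [0,0,0],"turn": 0}
    - {"hand": 255,"travel": [0,0,0],"turn": 0}

```text
t: 7.15
tool_pos: [0.5198, 0.2228, 0.1495]
eef_rot: [-0.0, 0.682, 0.731, -0.001]
wrist_force: [0.1, 0.7, -1.2]
finger_gap: 0.0152
grip_force: 58.9
```

```bash
python3 - <<'E'
from h import *
s=robot.get_state(); print(s['t'],s['tool_pos'],s['wrist_force'],s['moment'],s['joints'].round(3))
A=Rq(s['eef_rot']); print(A.round(4)); c=robot.read_camera('wrist'); W=world(c,s,True); save(c,'w4.png'); np.savez('w4.npz',img=c['img'],W=W)
t=robot.read_camera('top'); np.savez('t4.npz',img=t['img'],W=world(t))
zt=s['tool_pos'][2]-.0045
x=lidfit(c['img'],W,s['tool_pos'][:2],zt); print(x); dashes(c['img'],W,x[0],zt); print('lid in tool',A.T@(np.array([*x[0][:2],zt])-s['tool_pos']))
f=np.array([.522,.223]); I=c['img'].astype(int)
rr=np.hypot(W[...,0]-f[0],W[...,1]-f[1])
sc=np.clip(I[...,0]-np.maximum(I[...,1],I[...,2])-15,0,None)*((rr>.05)&(rr<.066)&(abs(W[...,2]-.085)<.006))
n,L,S,C=cv2.connectedComponentsWithStats((sc>15).astype(np.uint8))
for i in range(1,n):
    if S[i,4]<5: continue
    w=sc*(L==i); p=(W*w[...,None]).sum((0,1))/w.sum(); print(S[i,4],C[i].round(1),p.round(4),np.hypot(*(p[:2]-f)).round(4),np.degrees(np.arctan2(*(p[:2]-f)[::-1])).round(2))
E
```

```text
7.15 [0.51975305 0.22275923 0.14948911] [ 0.12926007  0.67518815 -1.15248594] [-0.02850818 -0.03795649  0.06289307] [ 0.323  0.475  1.686 -0.     0.982  0.254]
[[-6.900e-02  9.976e-01 -1.700e-03]
 [ 9.976e-01  6.900e-02 -7.000e-04]
 [-6.000e-04 -1.700e-03 -1.000e+00]]
(array([0.51972714, 0.22197304, 0.04334952]), np.int64(7230), np.float64(0.14473679560409))
dash 4 [258. 176.] 87.01 0.0356
dash 4 [317. 194.] 37.96 0.0432
dash 6 [320. 200.] 33.15 0.0431
dash 93 [189. 206.] 154.4 0.037
dash 112 [310. 207.] 33.07 0.0367
lid in tool [-7.79706916e-04 -7.23181662e-05  4.50062149e-03]
30 [185.9 163.5] [0.472  0.2478 0.0853] 0.0558 153.63
26 [320.3 164.1] [0.5687 0.2542 0.0854] 0.0561 33.74
```

View pics/w4.png

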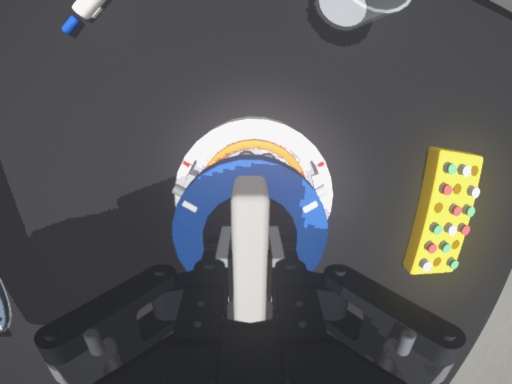

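The lid is held level over the rotor. Its dashes at (189,206) and (310,207) line up with the red dashes at (186,164) and (320,164), so the angle is right. It needs about 2 mm of centring.

arm_command:
  commands:
    - {"hand": 255,"travel": [0.0005,0.0023,0.01],"turn": 0}
    - {"hand": 255,"travel": [0,0,0.015],"turn": 0}
    - {"hand": 255,"travel": [0,0,0.011],"turn": 0}
    - {"hand": 255,"travel": [0,0,0],"turn": 0}
    - {"hand": 255,"travel": [0,0,0],"turn": 0}

```text
t: 7.75
tool_pos: [0.5224, 0.2241, 0.1142]
eef_rot: [-0.0, 0.682, 0.731, -0.0]
wrist_force: [-0.1, -0.4, -1.8]
finger_gap: 0.0152
grip_force: 58.9
```

```bash
cat > look.py <<'E'
from h import *
s=robot.get_state(); A=Rq(s['eef_rot']); print(round(s['t'],2),s['tool_pos'].round(4),'yaw y',np.degrees(np.arctan2(A[1,1],A[0,1])).round(2),'F',s['wrist_force'].round(2),'M',s['moment'].round(3),'tau',s['joint_efforts'].round(2)[-1],'tilt',A[:2,2].round(4))
E
python3 look.py; python3 - <<'E'
from h import *
s=robot.get_state(); c=robot.read_camera('wrist'); W=world(c,s,True); A=Rq(s['eef_rot'])
zt=s['tool_pos'][2]-.0045; x=lidfit(c['img'],W,s['tool_pos'][:2],zt); print(x); dashes(c['img'],W,x[0],zt)
m=(np.hypot(W[...,0]-.522,W[...,1]-.223)<.068)&(abs(W[...,2]-.0847)<.004); P=W[m][:,:2]; H=cv2.convexHull((P*1e4).astype(np.float32))[:,0]/1e4
r=np.hypot(*(H-[.5221,.2231]).T); k=r>.057; print('rim',least_squares(lambda p:np.hypot(H[k,0]-p[0],H[k,1]-p[1])-.0595,[.522,.223],loss='soft_l1',f_scale=.001).x,k.sum())
E
```

```text
7.75 [0.5224 0.2241 0.1142] yaw y 3.94 F [-0.09 -0.38 -1.85] M [0.008 0.034 0.025] tau -0.0 tilt [-0.0003 -0.0001]
(array([0.52245388, 0.2233734 , 0.04321823]), np.int64(7108), np.float64(0.10948755684263381))
dash 82 [189. 206.] 154.41 0.0369
dash 109 [310. 206.] 33.13 0.0366
dash 4 [327. 234.] 6.01 0.0431
rim [0.52224976 0.22332626] 57
```

arm_command:
  commands:
    - {"hand": 255,"travel": [-0.0003,0,0.003],"turn": 0}
    - {"hand": 255,"travel": [0,0,0.003],"turn": 0}
    - {"hand": 255,"travel": [0,0,0.003],"turn": 0}
    - {"hand": 255,"travel": [0,0,0.001],"turn": 0}
    - {"hand": 255,"travel": [0,0,0],"turn": 0}

```text
t: 8.3
tool_pos: [0.5223, 0.2239, 0.1041]
eef_rot: [-0.0, 0.682, 0.731, -0.0]
wrist_force: [-1.2, -0.4, -2.5]
finger_gap: 0.0152
grip_force: 58.9
```

arm_command:
  commands:
    - {"hand": 255,"travel": [0,0,0.0015],"turn": 0}
    - {"hand": 255,"travel": [0,0,0.0015],"turn": 0}
    - {"hand": 255,"travel": [0,0,0],"turn": 0}

```text
t: 8.6
tool_pos: [0.5223, 0.2239, 0.1011]
eef_rot: [-0.0, 0.682, 0.731, -0.0]
wrist_force: [-0.9, 0.2, -2.9]
finger_gap: 0.0152
grip_force: 58.9
```

arm_command:
  commands:
    - {"hand": 255,"travel": [0,0,0.0015],"turn": 0}
    - {"hand": 255,"travel": [0,0,0.0015],"turn": 0}
    - {"hand": 255,"travel": [0,0,0.0015],"turn": 0}
    - {"hand": 255,"travel": [0,0,0],"turn": 0}

```text
t: 9.0
tool_pos: [0.5222, 0.2239, 0.0965]
eef_rot: [-0.0, 0.682, 0.731, -0.0]
wrist_force: [-1.2, 0.0, -2.3]
finger_gap: 0.0154
grip_force: 58.9
```

arm_command:
  commands:
    - {"hand": 255,"travel": [0,0,0.001],"turn": 0}
    - {"hand": 255,"travel": [0,0,0.001],"turn": 0}
    - {"hand": 255,"travel": [0,0,0],"turn": 0}
    - {"hand": 255,"travel": [0,0,0],"turn": 0}

```text
t: 9.4
tool_pos: [0.5223, 0.2239, 0.0948]
eef_rot: [-0.0, 0.682, 0.731, -0.0]
wrist_force: [0.2, -0.4, -2.5]
finger_gap: 0.0153
grip_force: 58.9
```

arm_command:
  commands:
    - {"hand": 255,"travel": [0,0,0.0005],"turn": 0}
    - {"hand": 255,"travel": [0,0,0.0005],"turn": 0}
    - {"hand": 255,"travel": [0,0,0],"turn": 0}

```text
t: 9.7
tool_pos: [0.5223, 0.2239, 0.0937]
eef_rot: [-0.0, 0.682, 0.731, -0.0]
wrist_force: [-0.2, -1.0, -1.4]
finger_gap: 0.0151
grip_force: 58.9
```

arm_command:
  commands:
    - {"hand": 255,"travel": [0,0,0.0005],"turn": 0}
    - {"hand": 255,"travel": [0,0,0.0003],"turn": 0}
    - {"hand": 255,"travel": [0,0,0],"turn": 0}

```text
t: 10.0
tool_pos: [0.5223, 0.2239, 0.0929]
eef_rot: [-0.0, 0.682, 0.731, -0.0]
wrist_force: [0.4, -0.7, -2.4]
finger_gap: 0.0153
grip_force: 58.9
```

```bash
python3 look.py
```

```text
10.0 [0.5223 0.2239 0.0929] yaw y 3.95 F [ 0.43 -0.7  -2.4 ] M [ 0.012 -0.007  0.005] tau 0.0 tilt [-0.0001 -0.    ]
```

Still no contact with the underside about 12.6 mm down. Continuing in small steps.

arm_command:
  commands:
    - {"hand": 255,"travel": [0,0,0.0005],"turn": 0}
    - {"hand": 255,"travel": [0,0,0.0004],"turn": 0}
    - {"hand": 255,"travel": [0,0,0],"turn": 0}

```text
t: 10.3
tool_pos: [0.5223, 0.2239, 0.092]
eef_rot: [-0.0, 0.682, 0.731, -0.0]
wrist_force: [-0.2, 0.6, -2.2]
finger_gap: 0.0153
grip_force: 58.9
```

arm_command:
  commands:
    - {"hand": 255,"travel": [0,0,0.0004],"turn": 0}
    - {"hand": 255,"travel": [0,0,0.0003],"turn": 0}
    - {"hand": 255,"travel": [0,0,0],"turn": 0}

```text
t: 10.6
tool_pos: [0.5223, 0.2239, 0.0913]
eef_rot: [-0.0, 0.682, 0.731, -0.0]
wrist_force: [-0.9, -0.8, -2.8]
finger_gap: 0.0149
grip_force: 58.9
```

arm_command:
  commands:
    - {"hand": 255,"travel": [0,0,0.0004],"turn": 0}
    - {"hand": 255,"travel": [0,0,0],"turn": 0}
    - {"hand": 255,"travel": [0,0,0],"turn": 0}

```text
t: 10.9
tool_pos: [0.5223, 0.2239, 0.091]
eef_rot: [-0.0, 0.682, 0.731, -0.0]
wrist_force: [0.4, 1.1, -2.6]
finger_gap: 0.0154
grip_force: 58.9
```

arm_command:
  commands:
    - {"hand": 255,"travel": [0,0,0.0004],"turn": 0}
    - {"hand": 255,"travel": [0,0,0],"turn": 0}
    - {"hand": 255,"travel": [0,0,0],"turn": 0}

```text
t: 11.2
tool_pos: [0.5224, 0.224, 0.0908]
eef_rot: [0.0, 0.682, 0.731, 0.0]
wrist_force: [-0.8, -0.9, 1.1]
finger_gap: 0.0152
grip_force: 59.6
```

arm_command:
  commands:
    - {"hand": 255,"travel": [0,0,0.0004],"turn": 0}
    - {"hand": 255,"travel": [0,0,0],"turn": 0}
    - {"hand": 255,"travel": [0,0,0],"turn": 0}

```text
t: 11.5
tool_pos: [0.5225, 0.224, 0.0906]
eef_rot: [0.0, 0.682, 0.731, 0.0]
wrist_force: [-1.8, -0.3, 5.4]
finger_gap: 0.015
grip_force: 60.2
```

The seal is felt: Fz rises to about +8 N net, with the underside near −14.9 mm, inside the allowed band. I'll ease the press and start turning.

arm_command:
  commands:
    - {"hand": 255,"travel": [0,0,-0.0002],"turn": 0}
    - {"hand": 255,"travel": [0,0,0],"turn": 2}
    - {"hand": 255,"travel": [0,0,0],"turn": 2}
    - {"hand": 255,"travel": [0,0,0],"turn": 2}
    - {"hand": 255,"travel": [0,0,0],"turn": 2}

```text
t: 12.0
tool_pos: [0.5228, 0.2241, 0.0907]
eef_rot: [0.0, 0.732, 0.681, 0.001]
wrist_force: [-0.3, -0.2, 3.5]
finger_gap: 0.0154
grip_force: 59.7
```

```bash
python3 look.py
```

```text
12.0 [0.5228 0.2241 0.0907] yaw y -4.12 F [-0.3  -0.24  3.49] M [-0.008 -0.006  0.074] tau -0.51 tilt [0.0012 0.0004]
```

arm_command:
  commands:
    - {"hand": 255,"travel": [0,0,0],"turn": 2}
    - {"hand": 255,"travel": [0,0,0],"turn": 2}
    - {"hand": 255,"travel": [0,0,0],"turn": 2}

```text
t: 12.3
tool_pos: [0.5228, 0.2241, 0.0907]
eef_rot: [0.0, 0.767, 0.642, 0.001]
wrist_force: [-0.1, -1.1, 3.3]
finger_gap: 0.015
grip_force: 59.6
```

```bash
python3 look.py
```

```text
12.3 [0.5228 0.2241 0.0907] yaw y -10.12 F [-0.12 -1.12  3.26] M [0.011 0.053 0.054] tau -0.51 tilt [0.0012 0.0004]
```

arm_command:
  commands:
    - {"hand": 255,"travel": [0,0,0],"turn": 1}
    - {"hand": 255,"travel": [0,0,0],"turn": 1}
    - {"hand": 255,"travel": [0,0,0],"turn": 1}
    - {"hand": 255,"travel": [0,0,0],"turn": 1}

```text
t: 12.7
tool_pos: [0.5226, 0.224, 0.0907]
eef_rot: [0.0, 0.789, 0.615, 0.0]
wrist_force: [-0.2, 0.1, 6.9]
finger_gap: 0.0152
grip_force: 60.0
```

```bash
python3 look.py
```

```text
12.7 [0.5226 0.224  0.0907] yaw y -14.11 F [-0.21  0.09  6.88] M [ 0.063 -0.028  0.052] tau -0.21 tilt [0.0007 0.0002]
```

arm_command:
  commands:
    - {"hand": 255,"travel": [0,0,0],"turn": 1}
    - {"hand": 255,"travel": [0,0,0],"turn": 1}
    - {"hand": 255,"travel": [0,0,0],"turn": 1}
    - {"hand": 255,"travel": [0,0,0],"turn": 1}

```text
t: 13.1
tool_pos: [0.5226, 0.224, 0.0907]
eef_rot: [0.0, 0.81, 0.587, 0.0]
wrist_force: [0.2, 0.3, 5.5]
finger_gap: 0.0151
grip_force: 60.0
```

```bash
python3 look.py
```

```text
13.1 [0.5226 0.224  0.0907] yaw y -18.11 F [0.16 0.34 5.45] M [-0.026  0.01   0.033] tau -0.19 tilt [0.0006 0.0002]
```

arm_command:
  commands:
    - {"hand": 255,"travel": [0,0,0],"turn": 1}
    - {"hand": 255,"travel": [0,0,0],"turn": 1}
    - {"hand": 255,"travel": [0,0,0],"turn": 1}

```text
t: 13.4
tool_pos: [0.5226, 0.224, 0.0907]
eef_rot: [0.0, 0.825, 0.566, 0.0]
wrist_force: [0.3, -0.6, 5.0]
finger_gap: 0.0153
grip_force: 60.0
```

```bash
python3 look.py
```

```text
13.4 [0.5226 0.224  0.0907] yaw y -21.11 F [ 0.3  -0.64  4.98] M [0.032 0.011 0.128] tau -0.19 tilt [0.0006 0.0002]
```

arm_command:
  commands:
    - {"hand": 255,"travel": [0,0,0],"turn": 1}
    - {"hand": 255,"travel": [0,0,0],"turn": 1}

```text
t: 13.6
tool_pos: [0.5226, 0.224, 0.0906]
eef_rot: [0.0, 0.834, 0.551, 0.0]
wrist_force: [-0.4, -0.0, 5.3]
finger_gap: 0.0155
grip_force: 60.0
```

```bash
python3 look.py
```

```text
13.6 [0.5226 0.224  0.0906] yaw y -23.11 F [-0.44 -0.05  5.29] M [-0.013  0.021  0.07 ] tau -0.2 tilt [0.0006 0.0002]
```

arm_command:
  commands:
    - {"hand": 255,"travel": [0,0,0],"turn": 1}
    - {"hand": 255,"travel": [0,0,0],"turn": 1}

```text
t: 13.8
tool_pos: [0.5226, 0.224, 0.0906]
eef_rot: [0.0, 0.844, 0.536, 0.0]
wrist_force: [-0.4, 0.5, 5.4]
finger_gap: 0.0152
grip_force: 60.0
```

```bash
python3 look.py
```

```text
13.8 [0.5226 0.224  0.0906] yaw y -25.11 F [-0.36  0.54  5.44] M [ 0.019 -0.027  0.053] tau -0.2 tilt [0.0006 0.0002]
```

arm_command:
  commands:
    - {"hand": 255,"travel": [0,0,0],"turn": 1}
    - {"hand": 255,"travel": [0,0,0],"turn": 1}

```text
t: 14.0
tool_pos: [0.5226, 0.224, 0.0906]
eef_rot: [0.0, 0.853, 0.522, 0.0]
wrist_force: [-0.3, -0.4, 6.1]
finger_gap: 0.0149
grip_force: 60.0
```

```bash
python3 look.py
```

```text
14.0 [0.5226 0.224  0.0906] yaw y -27.11 F [-0.27 -0.35  6.15] M [ 0.023 -0.029  0.12 ] tau -0.2 tilt [0.0006 0.0002]
```

arm_command:
  commands:
    - {"hand": 255,"travel": [0,0,0],"turn": 1}
    - {"hand": 255,"travel": [0,0,0],"turn": 1}

```text
t: 14.2
tool_pos: [0.5226, 0.224, 0.0906]
eef_rot: [0.0, 0.862, 0.507, 0.0]
wrist_force: [0.5, -0.5, 4.8]
finger_gap: 0.0148
grip_force: 60.0
```

```bash
python3 look.py
```

```text
14.2 [0.5226 0.224  0.0906] yaw y -29.11 F [ 0.52 -0.45  4.79] M [-0.022 -0.     0.113] tau -0.2 tilt [0.0006 0.0001]
```

arm_command:
  commands:
    - {"hand": 255,"travel": [0,0,0],"turn": 1}
    - {"hand": 255,"travel": [0,0,0],"turn": 1}

```text
t: 14.4
tool_pos: [0.5226, 0.224, 0.0907]
eef_rot: [0.0, 0.871, 0.492, 0.0]
wrist_force: [-0.2, -0.9, 6.0]
finger_gap: 0.0154
grip_force: 60.0
```

```bash
python3 look.py
```

```text
14.4 [0.5226 0.224  0.0907] yaw y -31.11 F [-0.17 -0.95  6.03] M [-0.063  0.022  0.138] tau -0.2 tilt [0.0006 0.0002]
```

arm_command:
  commands:
    - {"hand": 255,"travel": [0,0,0],"turn": 1}
    - {"hand": 255,"travel": [0,0,0],"turn": 1}

```text
t: 14.6
tool_pos: [0.5226, 0.224, 0.0906]
eef_rot: [0.0, 0.879, 0.476, 0.0]
wrist_force: [0.9, 0.6, 5.8]
finger_gap: 0.0155
grip_force: 60.0
```

```bash
python3 look.py
```

```text
14.6 [0.5226 0.224  0.0906] yaw y -33.11 F [0.94 0.62 5.81] M [-0.015 -0.021  0.105] tau -0.2 tilt [0.0006 0.0002]
```

arm_command:
  commands:
    - {"hand": 255,"travel": [0,0,0],"turn": 0.7}
    - {"hand": 255,"travel": [0,0,0],"turn": 0.8}

```text
t: 14.8
tool_pos: [0.5226, 0.224, 0.0906]
eef_rot: [0.0, 0.885, 0.465, 0.0]
wrist_force: [0.1, 0.3, 4.7]
finger_gap: 0.0152
grip_force: 60.0
```

```bash
python3 look.py
```

```text
14.8 [0.5226 0.224  0.0906] yaw y -34.6 F [0.12 0.32 4.74] M [ 0.024 -0.039  0.105] tau -0.15 tilt [0.0006 0.0002]
```

arm_command:
  commands:
    - {"hand": 255,"travel": [0,0,0],"turn": 0.7}
    - {"hand": 255,"travel": [0,0,0],"turn": 0.8}

```text
t: 15.0
tool_pos: [0.5226, 0.224, 0.0906]
eef_rot: [0.0, 0.891, 0.453, 0.0]
wrist_force: [0.1, -0.5, 4.6]
finger_gap: 0.015
grip_force: 60.0
```

```bash
python3 look.py
```

```text
15.0 [0.5226 0.224  0.0906] yaw y -36.09 F [ 0.12 -0.47  4.56] M [0.081 0.051 0.07 ] tau -0.16 tilt [0.0006 0.0002]
```

arm_command:
  commands:
    - {"hand": 255,"travel": [0,0,0],"turn": 0.7}
    - {"hand": 255,"travel": [0,0,0],"turn": 0.8}

```text
t: 15.2
tool_pos: [0.5226, 0.224, 0.0906]
eef_rot: [0.0, 0.897, 0.442, 0.0]
wrist_force: [-0.6, 0.5, 4.7]
finger_gap: 0.0153
grip_force: 60.0
```

```bash
python3 look.py
```

```text
15.2 [0.5226 0.224  0.0906] yaw y -37.59 F [-0.59  0.47  4.75] M [-0.039  0.042  0.101] tau -0.15 tilt [0.0006 0.0002]
```

arm_command:
  commands:
    - {"hand": 255,"travel": [0,0,0],"turn": 0.7}
    - {"hand": 255,"travel": [0,0,0],"turn": 0.8}

```text
t: 15.4
tool_pos: [0.5225, 0.224, 0.0906]
eef_rot: [0.0, 0.903, 0.43, 0.0]
wrist_force: [0.0, 0.1, 5.1]
finger_gap: 0.0157
grip_force: 60.0
```

```bash
python3 look.py
```

```text
15.4 [0.5225 0.224  0.0906] yaw y -39.09 F [0.05 0.05 5.13] M [0.042 0.025 0.159] tau -0.07 tilt [0.0005 0.0001]
```

arm_command:
  commands:
    - {"hand": 255,"travel": [0,0,0],"turn": 0.7}
    - {"hand": 255,"travel": [0,0,0],"turn": 0.8}

```text
t: 15.6
tool_pos: [0.5225, 0.224, 0.0905]
eef_rot: [0.0, 0.908, 0.418, 0.0]
wrist_force: [-0.5, 0.4, 4.5]
finger_gap: 0.015
grip_force: 60.0
```

```bash
python3 look.py
```

```text
15.6 [0.5225 0.224  0.0905] yaw y -40.59 F [-0.52  0.35  4.48] M [ 0.075 -0.031  0.249] tau 0.02 tilt [0.0003 0.0001]
```

arm_command:
  commands:
    - {"hand": 255,"travel": [0,0,0],"turn": 0.7}
    - {"hand": 255,"travel": [0,0,0],"turn": 0.8}

```text
t: 15.8
tool_pos: [0.5224, 0.224, 0.0904]
eef_rot: [0.0, 0.914, 0.406, 0.0]
wrist_force: [0.5, 0.5, 4.3]
finger_gap: 0.0154
grip_force: 60.0
```

```bash
python3 look.py
```

```text
15.8 [0.5224 0.224  0.0904] yaw y -42.09 F [0.53 0.46 4.3 ] M [0.111 0.001 0.377] tau 0.13 tilt [ 0.0002 -0.    ]
```

Torque has climbed steadily from the bite at about −38° yaw to 0.38 N m, so this is hand-tight. I'll let it settle briefly, then read it.

arm_command:
  commands:
    - {"hand": 255,"travel": [0,0,0],"turn": 0}
    - {"hand": 255,"travel": [0,0,0],"turn": 0}

```text
t: 16.0
tool_pos: [0.5224, 0.224, 0.0904]
eef_rot: [-0.0, 0.914, 0.406, 0.0]
wrist_force: [1.1, 0.8, 4.1]
finger_gap: 0.0151
grip_force: 60.0
```

```bash
python3 look.py
```

```text
16.0 [0.5224 0.224  0.0904] yaw y -42.05 F [1.08 0.8  4.11] M [ 0.081 -0.081  0.146] tau 0.19 tilt [0.0001 0.0001]
```

arm_command:
  commands:
    - {"hand": 255,"travel": [0,0,0],"turn": 0.2}
    - {"hand": 255,"travel": [0,0,0],"turn": 0.2}

```text
t: 16.2
tool_pos: [0.5224, 0.224, 0.0904]
eef_rot: [0.0, 0.915, 0.403, 0.0]
wrist_force: [0.1, 0.1, 4.6]
finger_gap: 0.0147
grip_force: 60.0
```

```bash
python3 look.py
```

```text
16.2 [0.5224 0.224  0.0904] yaw y -42.45 F [0.14 0.13 4.6 ] M [ 0.119 -0.052  0.35 ] tau 0.33 tilt [ 0.0001 -0.    ]
```

Slow turning reads 0.35 N m, which is hand-tight. I'll ease the press, let go and rise.

arm_command:
  commands:
    - {"hand": 255,"travel": [0,0,-0.0003],"turn": 0}
    - {"hand": 120,"travel": [0,0,0],"turn": 0}
    - {"hand": 60,"travel": [0,0,0],"turn": 0}
    - {"hand": 0,"travel": [0,0,0],"turn": 0}
    - {"hand": 0,"travel": [0,0,0],"turn": 0}
  squeeze: 20

```text
t: 16.7
tool_pos: [0.5222, 0.2239, 0.0905]
eef_rot: [-0.0, 0.915, 0.403, -0.0]
wrist_force: [0.3, -0.1, 0.1]
finger_gap: 0.0724
grip_force: 0.0
```

arm_command:
  commands:
    - {"hand": 0,"travel": [0,0,0],"turn": 0}
    - {"hand": 0,"travel": [0,0,0],"turn": 0}
    - {"hand": 0,"travel": [0,0,0],"turn": 0}

```text
t: 17.0
tool_pos: [0.5223, 0.2239, 0.0907]
eef_rot: [0.0, 0.915, 0.403, -0.0]
wrist_force: [0.1, 0.4, -0.1]
finger_gap: 0.0854
grip_force: 0.0
```

arm_command:
  commands:
    - {"hand": 0,"travel": [0,0,-0.02],"turn": 0}
    - {"hand": 0,"travel": [0,0,-0.04],"turn": 0}
    - {"hand": 0,"travel": [0,0,-0.04],"turn": 0}
    - {"hand": 0,"travel": [0,0,0],"turn": 0}
    - {"hand": 0,"travel": [0,0,0],"turn": 0}

```text
t: 17.5
tool_pos: [0.5225, 0.224, 0.1912]
eef_rot: [0.0, 0.915, 0.403, 0.001]
wrist_force: [-0.6, -0.3, -0.4]
finger_gap: 0.0853
grip_force: 0.0
```

```bash
python3 look.py; python3 - <<'E'
from h import *
s=robot.get_state(); c=robot.read_camera('wrist'); W=world(c,s,True); save(c,'w5.png')
zt=.085-.0151+.016; x=lidfit(c['img'],W,(.5222,.2233),zt); print(x); dashes(c['img'],W,x[0],zt)
I=c['img'].astype(int); b=(I[...,2]>I[...,0]+50)&(np.hypot(W[...,0]-.5222,W[...,1]-.2233)<.044); P=W[b]
k=np.linalg.lstsq(np.c_[P[:,:2],np.ones(len(P))],P[:,2],rcond=None)[0]; print('tilt',k[:2])
E
```

```text
17.5 [0.5225 0.224  0.1912] yaw y -42.45 F [-0.58 -0.32 -0.41] M [-0.038 -0.034  0.021] tau 0.0 tilt [0.0014 0.0005]
(array([0.52283796, 0.22328629, 0.0432057 ]), np.int64(3979), np.float64(0.08579496302549375))
dash 13 [285. 151.] 3.4 0.0434
dash 5 [287. 149.] 3.14 0.0459
dash 45 [212. 167.] 108.72 0.0367
dash 44 [287. 166.] -12.98 0.0367
dash 11 [296. 168.] -19.78 0.0434
dash 4 [200. 166.] 115.11 0.0457
dash 29 [300. 178.] -33.44 0.045
dash 8 [198. 174.] 123.18 0.0457
dash 10 [198. 187.] 138.94 0.0458
tilt [ 0.01440494 -0.01196527]
```

View pics/w5.png

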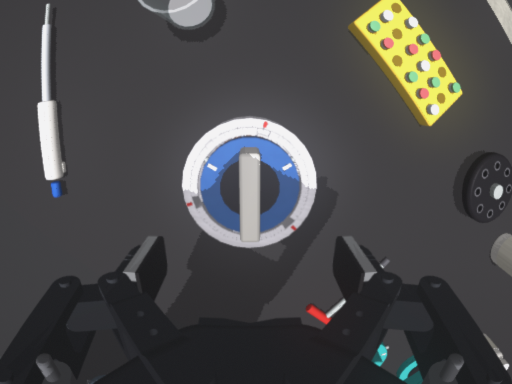

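The lid sits level and centred in the rotor at about (250,185). Its dashes at (212,167) and (287,166) match the released angle, so it has not sprung back. The gripper is clear, so I'm handing the job in.

```bash
python3 -c "from station import robot; print(robot.sign_off())"
```

```text
the job is handed in; nothing more can be done
None
```

The blue lid is on the rotor, level and centred, turned clockwise about 46° past the notches to about 0.35 N m, then released with the gripper clear and the job handed in; the verdict was not shown.

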